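# Reassemble the herb sieve set on its stand

## Task

Put the little steel sieve set back together on the round wooden stand: the pan at the bottom, seated in the stand's recess, then the fine sieve, then the coarse sieve, and the lid on top, each upright and fully home on the one below. Let go of everything at the end, and leave the mug, the dropper bottle and the salve tin standing where they are.

Things in the scene. Friction and masses are not known exactly. Their poses are not given: they have to be found in the camera images.
- pan: Catch pan: round steel dish with a flat solid floor, no mesh; 60 mm outside diameter, 34 mm high, wall 3 mm (mouth 54 mm), floor 3 mm. Stands upright at the start. Origin: centre of its underside, z up; seated on the stand it is 12 mm above the stand's origin. 120 g.
- fine_sieve: Steel sieve with finely woven brass mesh floor that looks nearly closed, the shallower sieve: 38 mm high. Straight wall, 60 mm outside, mouth 54 mm, from 6 to 38 mm up; below it a collar 43 mm wide, 6 mm high, that drops loosely (5 mm play) into the mouth beneath, so the wall rests on that rim. Upright. Origin: centre of the collar's underside, z up; home, it is 28 mm above the pan's origin. 120 g.
- coarse_sieve: Steel sieve with an open grid of thick brass wires 10.5 mm apart as floor, the deeper sieve: 52 mm high. Straight wall, 60 mm outside, mouth 54 mm, from 6 to 52 mm up; below it the same collar, 43 mm wide, 6 mm high. Upright. Origin: centre of the collar's underside, z up; home, it is 32 mm above the fine sieve's origin. 160 g.
- lid: Lid: flat steel disc, 60 mm across, 5 mm thick (6 to 11 mm above its origin), the same 43 mm collar, 6 mm high, below, and on top a central black knob, 18 mm diameter, from 11 to 37 mm above the origin. Right way up. Origin: centre of the collar's underside, z up; home, it is 46 mm above the coarse sieve's origin. 90 g.
- stand: The stand: a round wooden disc, 100 mm across and 15 mm high, fixed to the table, with a round recess in its top, 76 mm across and 3 mm deep (recess floor 12 mm above the table). Origin: centre of its underside, at table height.
- mug: A white ceramic mug, 76 mm across, 85 mm high, with a handle on its own +y side. Stays where it is. Origin: centre of its underside.
- bottle: An amber glass dropper bottle with black cap and rubber bulb, 28 mm across, 82 mm high. Stays where it is. Origin: centre of its underside.
- tin: A closed round aluminium salve tin, 41 mm across, 22 mm high. Stays where it is. Origin: centre of its underside.
Not all that is in view belongs to the job. What is shaped like the fine_sieve but red is not meant. Leave any pink look-alike of the pan alone.

How it is judged:
By the outcome, as a careful person would: the job done as asked, in the order asked, and still so for the second after the job is handed in, with the robot touching nothing.
It also fails if it takes over 144 s, if anything falls off the work surface, if the arm or the gripper's body presses on something with over 40 N, if the wrist force passes 120 N, or if a joint passes its speed limit or range.

## Robot

A 6-joint arm with a two-finger parallel gripper is mounted at the origin on the work surface. World frame = base frame: x ahead of the robot, y to its left, z up, the work surface at z = 0. Lengths are in m, angles in rad, forces in N, time in s.
With the tool pointing down it reaches from about 0.35 to 0.975 m from the base axis. Payload 17.4 kg.
Tool frame: the origin (TCP) lies at the very end of the fingers, on their centre line; the grasp point (between the pads) lies 19 mm behind it; z points along the fingers, y is the line along which they close (so a half turn about z gives the same grasp; the last joint's range is limited). The gripper opens to 85 mm and grips with 20 to 120 N. Pads are 22 mm wide; open, the fingers measure 114 mm over their backs; the gripper's body (76 mm by 85 mm) begins 54 mm behind the grasp point. The pads swing forward as they close: fully open they stand 13 mm farther back than shut.
Start: joints at [-1.257, 0.116, 1.442, -0, 1.584, -0.038], TCP at [0.233, -0.634, 0.231] pointing down, gripper open.
Joint ranges: [-2.83, 2.83], [-0.83, 2.19], [0.07, 2.5], [-1.14, 4.28], [0.01, 3], [-2.97, 2.97]. Speed limits (rad/s): [1.89, 1.89, 2.22, 3.14, 3.14, 3.14].

## Interface

Orientations are given as a unit quaternion [x, y, z, w].
In Python, from rig import ctrl, eyes, workorder gives the robot as it stands. The module is installed in compiled form; this text tells all that it offers.
- The arm moves only by the tool send_rows, never from a script. Its argument "steps" is a list of rows, each an object of numbers: "tx", "ty", "tz": the shift along the tool's x, y, z in cm; "wx", "wy", "wz": the turn, a rotation vector about the tool's x, y, z in degrees. A call has 1 to 10 rows; each row is the pose to reach, as a shift and turn from the pose commanded when the call began, along the tool's axes at that moment; what a row does not reach only later rows make up. A row lasts 1/10 s, in which the tool goes at most 50 mm and 8.59 degrees, less where a joint would pass 70% of its speed; a pose out of reach is approached as far as the arm can. A call with a gripper value outside its range is refused whole. "gripper" is the finger opening in cm, from 0 to 8.54, set as the call begins (left out, the last holds). The fingers move at their own pace and stop on an object; the grip force is fixed at half the most. Time passes only in rows, so rows that repeat a pose let the fingers close. It gives the time, the measured TCP pose, the force, the opening and the grip force at its end, in the units of the state.
- ctrl.state(): the state, without advancing time (a new reading comes with each control period).
- eyes.get_image(name): name is "side" or "top"; returns a dict with "frame" (384x512x3 uint8, red, green, blue), "fx", "fy", "cx", "cy" (pixels), "cam_to_world" (4x4, takes a point from camera to world coordinates). Camera axes: x right, y down, z forward; pixel columns grow to the right and rows downward; lengths in m; the calibration is good to about 2 mm. A picture is of the moment at which its call begins. There is no depth.
- workorder.finish_job(): hands the job in; it is judged then, once.
The state is a dict: "clock": time; "joint_pos": joint angles; "qd": joint speeds; "joint_efforts": joint torques, N m; "ee_pos": TCP position; "eef_rot": TCP orientation; "force": force on the tool from outside, world axes, zero at the start; "ft_torque": the same for the moment, N m; "opening": opening from 0.0 (shut) to 1.0 (fully open); "finger_force": force on a finger pad.
Only numpy, scipy, OpenCV 4.12 (cv2) and the standard library are available. Lean on these libraries where they do the work, as an engineer would, in place of code of your own. Each camera call takes 0.05 s, during which the arm holds its last target. There are 200 camera calls.

## Working session

There is one attempt and no reset: what is moved stays moved. The work goes in short steps, Python scripts to look and compute and a tool call to move; the robot and the scene stay as the last step left them, time stands still between calls to the robot, and variables do not carry over. Pictures are saved under pics/ and viewed, at most 14 in all, crops included, and the job is handed in when it is done.

Besides the shell and the picture viewer there is one more tool, called by a JSON object that holds its "api" and its "payload". send_rows: Moves the arm, as the interface text tells. Its arguments: {"type":"object","properties":{"steps":{"type":"array"},"gripper":{"type":"number"}},"required":["steps"]}

```bash
mkdir -p pics; ls; python3 - <<'E'
from rig import ctrl, eyes
import cv2
s=ctrl.state()
print(s)
for n in("top","side"):
    d=eyes.get_image(n); cv2.imwrite(f"pics/{n}0.png",d["frame"][:,:,::-1]); print(n,d["fx"],d["fy"],d["cx"],d["cy"],d["cam_to_world"])
E
```

```text
pics
{'clock': 0.0, 'joint_pos': array([-1.25679513e+00,  1.16504124e-01,  1.44226904e+00,  9.28863482e-06,
        1.58400845e+00, -3.78398549e-02]), 'qd': array([ 0.0004665 , -0.00101148,  0.00049196,  0.00146158, -0.00105429,
       -0.00109177]), 'joint_efforts': array([-3.67541521e-03, -7.32000303e+01, -6.32492137e+01, -3.16719979e-04,
        6.16503559e-03,  2.86530189e-05]), 'ee_pos': array([ 0.23253234, -0.63347743,  0.2305476 ]), 'eef_rot': array([ 9.84565666e-01,  1.75014559e-01, -7.72258653e-05, -5.89461024e-04]), 'force': array([ 0.86177542,  1.16117773, -0.30308037]), 'ft_torque': array([ 0.05992611,  0.01726297, -0.0043523 ]), 'finger_force': 0.0, 'opening': 0.9983238601846982}
top 376.6205284389187 376.6205284389187 257.04535933334313 189.41246451665077 [[-0.01966635 -0.99458672  0.10203181  0.41524337]
 [-0.99951611  0.01709813 -0.02598468  0.02630209]
 [ 0.02409947 -0.10249346 -0.99444171  1.04152038]
 [ 0.          0.          0.          1.        ]]
side 466.04147493272274 466.04147493272274 256.5661837516929 184.17955581884405 [[ 0.99958266 -0.00350664  0.02867421  0.46180854]
 [-0.02272674 -0.70819956  0.70564643 -0.73345701]
 [ 0.01783262 -0.70600361 -0.70798369  0.78161386]
 [ 0.          0.          0.          1.        ]]
```

View pics/top0.png

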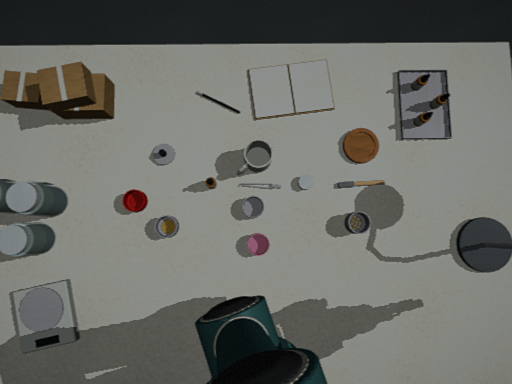

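View pics/side0.png

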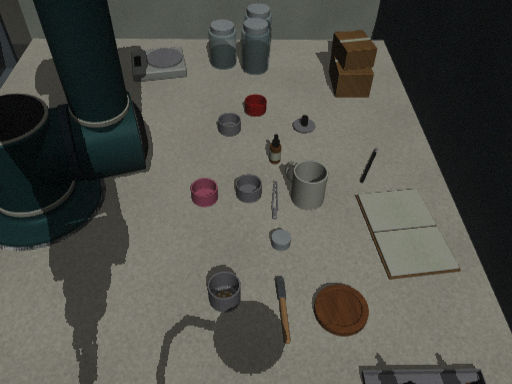

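```bash
cat > h.py <<'E'
import numpy as np, cv2
from rig import ctrl, eyes
def ray(d,u,v,z):
    M=np.array(d["cam_to_world"]); r=M[:3,:3]@[(u-d["cx"])/d["fx"],(v-d["cy"])/d["fy"],1]; o=M[:3,3]
    return (o+r*(z-o[2])/r[2])[:2]
def proj(d,p):
    M=np.array(d["cam_to_world"]); c=M[:3,:3].T@(np.array(p)-M[:3,3])
    return d["fx"]*c[0]/c[2]+d["cx"], d["fy"]*c[1]/c[2]+d["cy"]
E
python3 - <<'E'
from h import *
d=eyes.get_image("top"); e=eyes.get_image("side")
ap=dict(pan=(252,208,.017),fine=(168,227,.022),coarse=(357,222,.03),lid=(163,154,.01),stand=(361,146,.015),lamp=(485,245,.01),mug=(257,156,.04),tin=(305,183,.01),bottle=(211,183,.06))
tiles=[]
for n,(u,v,z) in ap.items():
    p=ray(d,u,v,z); q=proj(e,[*p,z]); print(n,p.round(3),np.round(q))
    if n in("pan","fine","coarse","lid","stand"):
        r=[]
        for im,(a,b) in((d,(u,v)),(e,q)):
            a,b=int(a),int(b); c=im["frame"][b-32:b+32,a-32:a+32,::-1]; r.append(cv2.resize(c,(160,256) if 0 else (158,158),interpolation=cv2.INTER_CUBIC))
        tiles.append(np.vstack(r))
cv2.imwrite("pics/crops.png",np.clip(np.hstack(tiles)*1.4,0,255))
E
```

```text
pan [0.47  0.014] [247. 189.]
fine [0.423 0.24 ] [228. 126.]
coarse [ 0.426 -0.268] [224. 293.]
lid [0.624 0.257] [303. 125.]
stand [ 0.637 -0.293] [339. 308.]
lamp [ 0.356 -0.625] [165. 537.]
mug [ 0.609 -0.002] [309. 186.]
tin [ 0.537 -0.134] [279. 242.]
bottle [0.535 0.121] [274. 144.][ WARN:0@0.998] global loadsave.cpp:1063 imwrite_ Unsupported depth image for selected encoder is fallbacked to CV_8U.
```

View pics/crops.png

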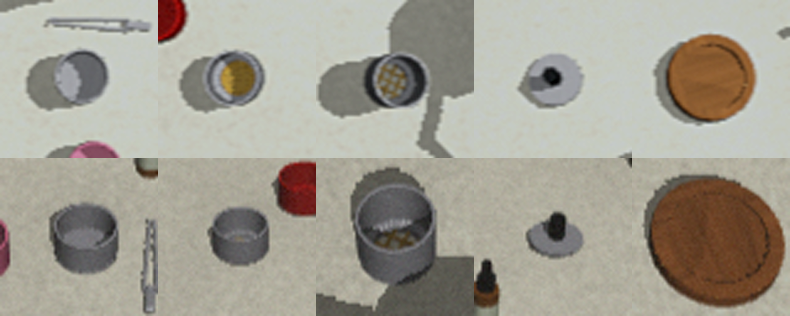

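```bash
cat >> h.py <<'E'
def sil(im,p,R,hz):
    """silhouette centroid and contour near world point p (at mid height) by grabCut"""
    u,v=proj(im,p); s=abs(proj(im,[p[0]+R,p[1],p[2]])[0]-u)+abs(proj(im,[p[0],p[1]+R,p[2]])[0]-u)
    s=max(s,8); K=4; w=int(2.0*s)+4; a,b=int(round(u))-w,int(round(v))-w
    c=cv2.resize(np.ascontiguousarray(im["frame"][b:b+2*w,a:a+2*w,::-1]),None,fx=K,fy=K,interpolation=cv2.INTER_CUBIC)
    lab=cv2.cvtColor(c,cv2.COLOR_BGR2LAB)
    m=np.full(c.shape[:2],cv2.GC_BGD,np.uint8); o=(int((u-a+.5)*K),int((v-b+.5)*K))
    cv2.circle(m,o,int(1.45*s*K),int(cv2.GC_PR_BGD),-1); cv2.circle(m,o,int(1.0*s*K),int(cv2.GC_PR_FGD),-1); cv2.circle(m,o,int(.6*s*K),int(cv2.GC_FGD),-1)
    cv2.grabCut(lab,m,None,np.zeros((1,65)),np.zeros((1,65)),6,cv2.GC_INIT_WITH_MASK)
    f=np.uint8((m==1)|(m==3)); f=cv2.morphologyEx(f,cv2.MORPH_OPEN,np.ones((9,9)))
    ct=max(cv2.findContours(f,cv2.RETR_EXTERNAL,cv2.CHAIN_APPROX_NONE)[0],key=cv2.contourArea); h=cv2.convexHull(ct)
    M=cv2.moments(h); x,y=M["m10"]/M["m00"],M["m01"]/M["m00"]; cv2.drawContours(c,[h],-1,(0,255,0),1)
    r=np.sqrt(M["m00"]/np.pi)/K
    return (x+.5)/K-.5+a,(y+.5)/K-.5+b,r,c
E
python3 - <<'E'
from h import *
d=eyes.get_image("top"); e=eyes.get_image("side")
ob=dict(pan=(.47,.014,.017,.03),fine=(.423,.24,.022,.03),coarse=(.426,-.268,.029,.03),lid=(.624,.257,.0085,.03),stand=(.637,-.293,.0075,.05))
T=[]
for n,(x,y,z,R) in ob.items():
    r=[]
    for im in(d,e):
        u,v,s,c=sil(im,(x,y,z),R,0); print(n,np.round((u,v,s),1),ray(im,u,v,z).round(4)); r.append(cv2.resize(c,(158,158)))
    T.append(np.vstack(r))
cv2.imwrite("pics/sil.png",np.hstack(T))
E
```

```text
pan [252.9 207.   10.5] [0.4726 0.0118]
pan [247.8 188.   14.3] [0.4724 0.0165]
fine [167.  226.2  11.3] [0.425  0.2431]
fine [228.6 124.3  12.5] [0.4239 0.2468]
coarse [356.5 222.4  11.9] [ 0.425  -0.2666]
coarse [224.1 291.2  19. ] [ 0.4258 -0.2631]
lid [163.6 153.8  11.1] [0.6247 0.2561]
lid [303.3 124.6  10. ] [0.6242 0.2632]
stand [360.4 145.   18. ] [ 0.6419 -0.2942]
stand [339.6 308.8  27.6] [ 0.6402 -0.2897]
```

View pics/sil.png

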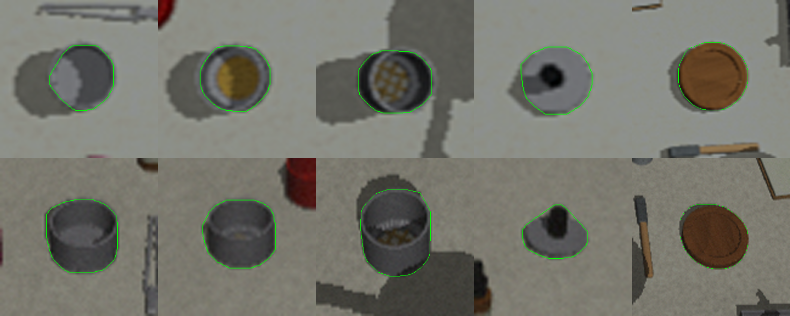

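{"api": "send_rows", "payload": {"steps": [{"tx": 0, "ty": -4, "tz": -2, "wz": 5}, {"tx": 11, "ty": -13, "tz": -2, "wz": 10}, {"tx": 14, "ty": -17, "tz": -2, "wz": 15}, {"tx": 18, "ty": -21, "tz": -2, "wz": 20.16}, {"tx": 21, "ty": -25, "tz": -2, "wz": 20.16}, {"tx": 25, "ty": -29, "tz": -2, "wz": 20.16}, {"tx": 28, "ty": -33, "tz": -2, "wz": 20.16}, {"tx": 30, "ty": -35, "tz": -2, "wz": 20.16}, {"tx": 30, "ty": -35, "tz": -2, "wz": 20.16}, {"tx": 30, "ty": -35, "tz": -2, "wz": 20.16}], "gripper": 8.54}}

```text
invalid input at $.steps[0]: expected keys tx, ty, tz, wx, wy, wz
```

{"api": "send_rows", "payload": {"steps": [{"tx": 0, "ty": -4, "tz": -2, "wx": 0, "wy": 0, "wz": 5}, {"tx": 4, "ty": -8, "tz": -2, "wx": 0, "wy": 0, "wz": 10}, {"tx": 8, "ty": -12, "tz": -2, "wx": 0, "wy": 0, "wz": 15}, {"tx": 12, "ty": -16, "tz": -2, "wx": 0, "wy": 0, "wz": 20.16}, {"tx": 16, "ty": -20, "tz": -2, "wx": 0, "wy": 0, "wz": 20.16}, {"tx": 20, "ty": -24, "tz": -2, "wx": 0, "wy": 0, "wz": 20.16}, {"tx": 24, "ty": -28, "tz": -2, "wx": 0, "wy": 0, "wz": 20.16}, {"tx": 28, "ty": -32, "tz": -2, "wx": 0, "wy": 0, "wz": 20.16}, {"tx": 30, "ty": -35, "tz": -2, "wx": 0, "wy": 0, "wz": 20.16}, {"tx": 30, "ty": -35, "tz": -2, "wx": 0, "wy": 0, "wz": 20.16}], "gripper": 8.54}}

```text
clock: 1.3
ee_pos: [0.3941, -0.1991, 0.2516]
eef_rot: [1.0, 0.001, 0.0, 0.0]
force: [0.9, -0.8, 0.9]
opening: 1.004
finger_force: 0.0
```

{"api": "send_rows", "payload": {"steps": [{"tx": 2, "ty": -5, "tz": 0, "wx": 0, "wy": 0, "wz": 0}, {"tx": 4, "ty": -9, "tz": 0, "wx": 0, "wy": 0, "wz": 0}, {"tx": 5.5, "ty": -13.5, "tz": 0, "wx": 0, "wy": 0, "wz": 0}, {"tx": 7, "ty": -18, "tz": 0, "wx": 0, "wy": 0, "wz": 0}, {"tx": 7.8, "ty": -21.3, "tz": 2, "wx": 0, "wy": 0, "wz": 0}, {"tx": 7.8, "ty": -21.3, "tz": 6, "wx": 0, "wy": 0, "wz": 0}, {"tx": 7.8, "ty": -21.3, "tz": 10, "wx": 0, "wy": 0, "wz": 0}, {"tx": 7.8, "ty": -21.3, "tz": 14, "wx": 0, "wy": 0, "wz": 0}, {"tx": 7.8, "ty": -21.3, "tz": 15, "wx": 0, "wy": 0, "wz": 0}, {"tx": 7.8, "ty": -21.3, "tz": 15, "wx": 0, "wy": 0, "wz": 0}]}}

```text
clock: 2.3
ee_pos: [0.4711, 0.0113, 0.1007]
eef_rot: [1.0, -0.0, -0.001, -0.0]
force: [-0.0, 0.1, 0.7]
opening: 1.001
finger_force: 0.0
```

```bash
python3 - <<'E'
from h import *
print(ctrl.state()["ee_pos"])
d=eyes.get_image("top"); e=eyes.get_image("side")
cv2.imwrite("pics/p1.png",np.hstack([cv2.resize(d["frame"][150:270,180:320,::-1],(390,340)),cv2.resize(e["frame"][100:260,160:340,::-1],(390,340))]))
E
```

```text
[0.47114667 0.01126936 0.10074926]
```

View pics/p1.png

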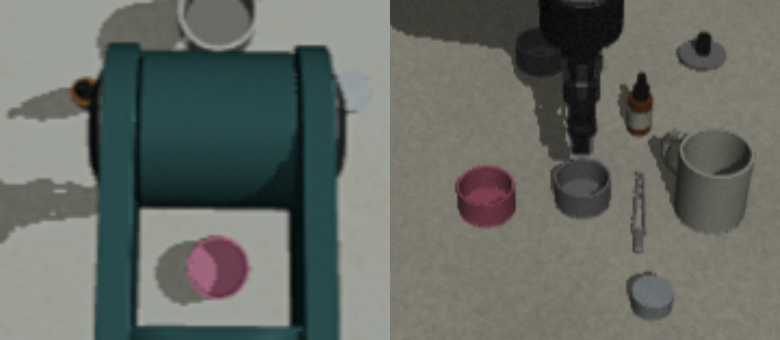

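{"api": "send_rows", "payload": {"steps": [{"tx": 0.1, "ty": -0.25, "tz": 2.5, "wx": 0, "wy": 0, "wz": 0}, {"tx": 0.1, "ty": -0.25, "tz": 5, "wx": 0, "wy": 0, "wz": 0}, {"tx": 0.1, "ty": -0.25, "tz": 7, "wx": 0, "wy": 0, "wz": 0}, {"tx": 0.1, "ty": -0.25, "tz": 8.2, "wx": 0, "wy": 0, "wz": 0}, {"tx": 0.1, "ty": -0.25, "tz": 9, "wx": 0, "wy": 0, "wz": 0}, {"tx": 0.1, "ty": -0.25, "tz": 9, "wx": 0, "wy": 0, "wz": 0}]}}

```text
clock: 3.0
ee_pos: [0.4729, 0.0137, 0.0116]
eef_rot: [1.0, -0.0, 0.0, -0.0]
force: [0.0, 0.8, 0.2]
opening: 0.998
finger_force: 0.0
```

{"api": "send_rows", "payload": {"steps": [{"tx": 0, "ty": 0, "tz": 0, "wx": 0, "wy": 0, "wz": 0}, {"tx": 0, "ty": 0, "tz": 0, "wx": 0, "wy": 0, "wz": 0}, {"tx": 0, "ty": 0, "tz": 0, "wx": 0, "wy": 0, "wz": 0}, {"tx": 0, "ty": 0, "tz": 0, "wx": 0, "wy": 0, "wz": 0}, {"tx": 0, "ty": 0, "tz": 0, "wx": 0, "wy": 0, "wz": 0}, {"tx": 0, "ty": 0, "tz": 0, "wx": 0, "wy": 0, "wz": 0}, {"tx": 0, "ty": 0, "tz": 0, "wx": 0, "wy": 0, "wz": 0}, {"tx": 0, "ty": 0, "tz": 0, "wx": 0, "wy": 0, "wz": 0}], "gripper": 5}}

```text
clock: 3.8
ee_pos: [0.4735, 0.0137, 0.0131]
eef_rot: [1.0, -0.0, 0.001, 0.0]
force: [-3.7, 0.2, 11.4]
opening: 0.68
finger_force: 62.9
```

{"api": "send_rows", "payload": {"steps": [{"tx": 0, "ty": 0, "tz": -1, "wx": 0, "wy": 0, "wz": 0}, {"tx": 0, "ty": 0, "tz": -4, "wx": 0, "wy": 0, "wz": 0}, {"tx": 0, "ty": 0, "tz": -8, "wx": 0, "wy": 0, "wz": 0}, {"tx": 0, "ty": 0, "tz": -12, "wx": 0, "wy": 0, "wz": 0}, {"tx": 1, "ty": 2, "tz": -15, "wx": 0, "wy": 0, "wz": 0}, {"tx": 3, "ty": 5.5, "tz": -16, "wx": 0, "wy": 0, "wz": 0}, {"tx": 5, "ty": 9, "tz": -16, "wx": 0, "wy": 0, "wz": 0}, {"tx": 7, "ty": 12.5, "tz": -16, "wx": 0, "wy": 0, "wz": 0}, {"tx": 9, "ty": 16, "tz": -16, "wx": 0, "wy": 0, "wz": 0}, {"tx": 11, "ty": 19.5, "tz": -16, "wx": 0, "wy": 0, "wz": 0}]}}

```text
clock: 4.8
ee_pos: [0.5832, -0.1829, 0.1723]
eef_rot: [1.0, -0.0, 0.0, 0.0]
force: [0.7, -0.7, -1.2]
opening: 0.681
finger_force: 64.5
```

{"api": "send_rows", "payload": {"steps": [{"tx": 2, "ty": 3.5, "tz": 0, "wx": 0, "wy": 0, "wz": 0}, {"tx": 4, "ty": 7, "tz": 0, "wx": 0, "wy": 0, "wz": 0}, {"tx": 5.4, "ty": 10, "tz": 0, "wx": 0, "wy": 0, "wz": 0}, {"tx": 5.8, "ty": 11.1, "tz": 0, "wx": 0, "wy": 0, "wz": 0}, {"tx": 5.8, "ty": 11.1, "tz": 0, "wx": 0, "wy": 0, "wz": 0}, {"tx": 5.8, "ty": 11.1, "tz": 0, "wx": 0, "wy": 0, "wz": 0}]}}

```text
clock: 5.4
ee_pos: [0.6403, -0.2916, 0.1717]
eef_rot: [1.0, -0.0, 0.0, -0.0]
force: [0.1, -0.2, -1.0]
opening: 0.679
finger_force: 64.5
```

```bash
python3 - <<'E'
from h import *
print(ctrl.state()["ee_pos"])
d=eyes.get_image("top"); e=eyes.get_image("side")
cv2.imwrite("pics/p2.png",np.hstack([cv2.resize(d["frame"][90:210,290:430,::-1],(390,340)),cv2.resize(e["frame"][170:350,240:420,::-1],(390,340))]))
E
```

```text
[ 0.64033911 -0.29161419  0.1716927 ]
```

View pics/p2.png

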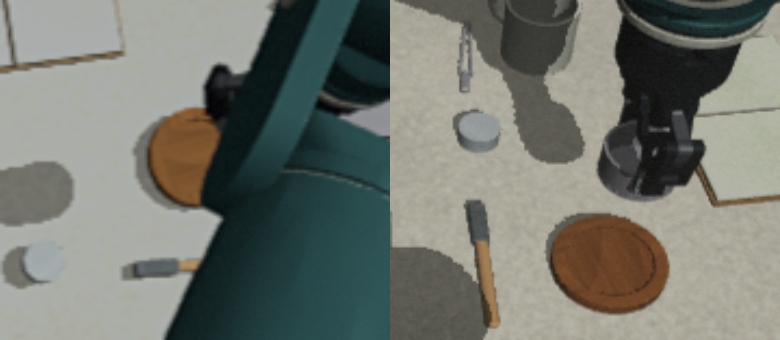

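```bash
python3 - <<'E'
from h import *
e=eyes.get_image("side")
print(ray(e,354.5,254.7,.1756), proj(e,[.6403,-.2916,.1756]),proj(e,[.6103,-.2916,.1756]),proj(e,[.6703,-.2916,.1756]),proj(e,[.641,-.292,.015]))
cv2.imwrite("pics/p3.png",cv2.resize(e["frame"][210:330,300:400,::-1],None,fx=5,fy=5,interpolation=cv2.INTER_CUBIC))
E
```

```text
[ 0.63978369 -0.28985038] (np.float64(355.00741946836996), np.float64(255.58830595751857)) (np.float64(336.3646656523241), np.float64(255.73654747019867)) (np.float64(373.60722594493916), np.float64(255.44040594902998)) (np.float64(340.8445889506453), np.float64(307.80142424806746))
```

View pics/p3.png

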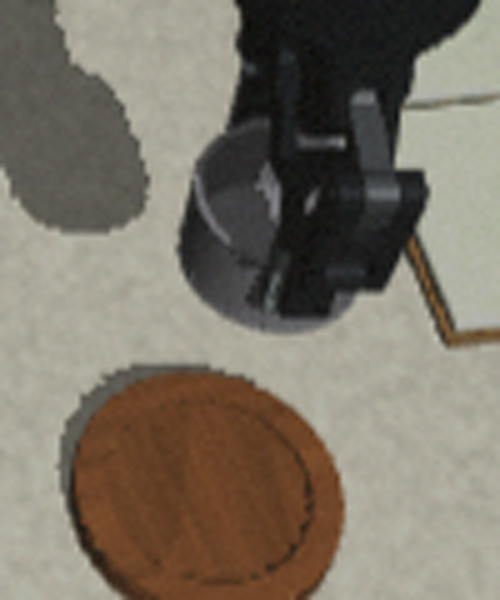

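{"api": "send_rows", "payload": {"steps": [{"tx": 0.05, "ty": 0, "tz": 4, "wx": 0, "wy": 0, "wz": 0}, {"tx": 0.05, "ty": 0, "tz": 8, "wx": 0, "wy": 0, "wz": 0}, {"tx": 0.05, "ty": 0, "tz": 11, "wx": 0, "wy": 0, "wz": 0}, {"tx": 0.05, "ty": 0, "tz": 13, "wx": 0, "wy": 0, "wz": 0}, {"tx": 0.05, "ty": 0, "tz": 14, "wx": 0, "wy": 0, "wz": 0}, {"tx": 0.05, "ty": 0, "tz": 14.4, "wx": 0, "wy": 0, "wz": 0}, {"tx": 0.05, "ty": 0, "tz": 14.6, "wx": 0, "wy": 0, "wz": 0}, {"tx": 0.05, "ty": 0, "tz": 14.6, "wx": 0, "wy": 0, "wz": 0}, {"tx": 0.05, "ty": 0, "tz": 14.6, "wx": 0, "wy": 0, "wz": 0}]}}

```text
clock: 6.45
ee_pos: [0.6416, -0.2924, 0.0265]
eef_rot: [1.0, -0.0, 0.001, 0.0]
force: [-0.1, 0.1, -0.4]
opening: 0.677
finger_force: 64.5
```

{"api": "send_rows", "payload": {"steps": [{"tx": 0, "ty": 0, "tz": 0.1, "wx": 0, "wy": 0, "wz": 0}, {"tx": 0, "ty": 0, "tz": 0.2, "wx": 0, "wy": 0, "wz": 0}, {"tx": 0, "ty": 0, "tz": 0.2, "wx": 0, "wy": 0, "wz": 0}]}}

```text
clock: 6.75
ee_pos: [0.6416, -0.2925, 0.0251]
eef_rot: [1.0, -0.0, 0.001, 0.0]
force: [-5.0, 2.4, 11.3]
opening: 0.679
finger_force: 65.7
```

{"api": "send_rows", "payload": {"steps": [{"tx": 0, "ty": 0, "tz": 0, "wx": 0, "wy": 0, "wz": 0}, {"tx": 0, "ty": 0, "tz": 0, "wx": 0, "wy": 0, "wz": 0}, {"tx": 0, "ty": 0, "tz": 0, "wx": 0, "wy": 0, "wz": 0}, {"tx": 0, "ty": 0, "tz": 0, "wx": 0, "wy": 0, "wz": 0}, {"tx": 0, "ty": 0, "tz": 0, "wx": 0, "wy": 0, "wz": 0}, {"tx": 0, "ty": 0, "tz": -2, "wx": 0, "wy": 0, "wz": 0}, {"tx": 0, "ty": 0, "tz": -5, "wx": 0, "wy": 0, "wz": 0}, {"tx": 0, "ty": 0, "tz": -9, "wx": 0, "wy": 0, "wz": 0}, {"tx": 0, "ty": 0, "tz": -13, "wx": 0, "wy": 0, "wz": 0}, {"tx": 0, "ty": 0, "tz": -17, "wx": 0, "wy": 0, "wz": 0}], "gripper": 8.54}}

```text
clock: 7.75
ee_pos: [0.6409, -0.2921, 0.1949]
eef_rot: [1.0, -0.0, -0.0, -0.0]
force: [-0.8, -0.9, 0.6]
opening: 0.999
finger_force: 0.0
```

{"api": "send_rows", "payload": {"steps": [{"tx": -1.5, "ty": -4, "tz": 0, "wx": 0, "wy": 0, "wz": 0}, {"tx": -3.3, "ty": -8, "tz": 0, "wx": 0, "wy": 0, "wz": 0}, {"tx": -5, "ty": -12.3, "tz": 0, "wx": 0, "wy": 0, "wz": 0}, {"tx": -6.8, "ty": -16.6, "tz": 0, "wx": 0, "wy": 0, "wz": 0}, {"tx": -8.5, "ty": -21, "tz": 0, "wx": 0, "wy": 0, "wz": 0}, {"tx": -10.3, "ty": -25.3, "tz": 0, "wx": 0, "wy": 0, "wz": 0}, {"tx": -12, "ty": -29.6, "tz": 0, "wx": 0, "wy": 0, "wz": 0}, {"tx": -13.8, "ty": -34, "tz": 0, "wx": 0, "wy": 0, "wz": 0}, {"tx": -15.5, "ty": -38.3, "tz": 0, "wx": 0, "wy": 0, "wz": 0}, {"tx": -17.3, "ty": -42.6, "tz": 0, "wx": 0, "wy": 0, "wz": 0}]}}

```text
clock: 8.75
ee_pos: [0.4671, 0.1353, 0.1935]
eef_rot: [1.0, -0.0, 0.0, -0.0]
force: [0.9, 0.2, 0.4]
opening: 1.0
finger_force: 0.0
```

{"api": "send_rows", "payload": {"steps": [{"tx": -1.7, "ty": -4, "tz": 0, "wx": 0, "wy": 0, "wz": 0}, {"tx": -3.2, "ty": -8, "tz": 0, "wx": 0, "wy": 0, "wz": 0}, {"tx": -4.2, "ty": -10.5, "tz": 2, "wx": 0, "wy": 0, "wz": 0}, {"tx": -4.35, "ty": -11.1, "tz": 6, "wx": 0, "wy": 0, "wz": 0}, {"tx": -4.35, "ty": -11.1, "tz": 10, "wx": 0, "wy": 0, "wz": 0}, {"tx": -4.35, "ty": -11.1, "tz": 10, "wx": 0, "wy": 0, "wz": 0}, {"tx": -4.35, "ty": -11.1, "tz": 10, "wx": 0, "wy": 0, "wz": 0}]}}

```text
clock: 9.45
ee_pos: [0.4247, 0.2447, 0.0942]
eef_rot: [1.0, -0.0, -0.0, 0.0]
force: [-0.4, 0.3, 1.7]
opening: 1.003
finger_force: 0.0
```

```bash
python3 - <<'E'
from h import *
print(ctrl.state()["ee_pos"])
d=eyes.get_image("top"); e=eyes.get_image("side")
p=np.array([.641,-.292,.029]);T=[]
for im in(d,e):
    u,v,s,c=sil(im,p,.03,0);print(u,v,s,ray(im,u,v,.029))
    u,v=map(int,proj(im,p)); T.append(cv2.resize(im["frame"][v-40:v+40,u-40:u+40,::-1],(260,260)))
    u,v=map(int,proj(im,[.4245,.245,.03])); T.append(cv2.resize(im["frame"][v-40:v+40,u-40:u+40,::-1],(260,260)))
cv2.imwrite("pics/p4.png",np.vstack([np.hstack(T[:2]),np.hstack(T[2:])]))
E
```

```text
[0.42473997 0.24471202 0.09422946]
364.2991633706415 142.38559637016465 10.87209210766548 [ 0.64440561 -0.29856811]
342.4028538543845 303.49476175751687 18.378697591524762 [ 0.641904   -0.29134139]
```

View pics/p4.png

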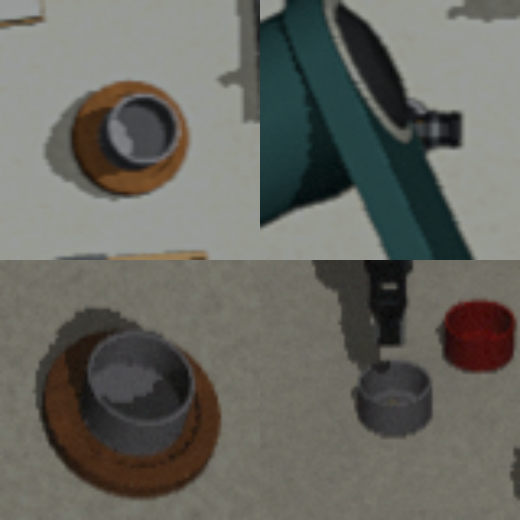

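{"api": "send_rows", "payload": {"steps": [{"tx": 0, "ty": 0, "tz": 3, "wx": 0, "wy": 0, "wz": 0}, {"tx": 0, "ty": 0, "tz": 5.5, "wx": 0, "wy": 0, "wz": 0}, {"tx": 0, "ty": 0, "tz": 7, "wx": 0, "wy": 0, "wz": 0}, {"tx": 0, "ty": 0, "tz": 7.8, "wx": 0, "wy": 0, "wz": 0}, {"tx": 0, "ty": 0, "tz": 7.8, "wx": 0, "wy": 0, "wz": 0}]}}

```text
clock: 10.05
ee_pos: [0.4249, 0.2447, 0.0155]
eef_rot: [1.0, -0.0, -0.0, 0.0]
force: [-0.6, -0.9, -1.1]
opening: 0.999
finger_force: 0.0
```

{"api": "send_rows", "payload": {"steps": [{"tx": 0, "ty": 0, "tz": 0, "wx": 0, "wy": 0, "wz": 0}, {"tx": 0, "ty": 0, "tz": 0, "wx": 0, "wy": 0, "wz": 0}, {"tx": 0, "ty": 0, "tz": 0, "wx": 0, "wy": 0, "wz": 0}, {"tx": 0, "ty": 0, "tz": 0, "wx": 0, "wy": 0, "wz": 0}, {"tx": 0, "ty": 0, "tz": 0, "wx": 0, "wy": 0, "wz": 0}, {"tx": 0, "ty": 0, "tz": 0, "wx": 0, "wy": 0, "wz": 0}, {"tx": 0, "ty": 0, "tz": 0, "wx": 0, "wy": 0, "wz": 0}, {"tx": 0, "ty": 0, "tz": 0, "wx": 0, "wy": 0, "wz": 0}], "gripper": 5}}

```text
clock: 10.85
ee_pos: [0.4255, 0.2452, 0.0172]
eef_rot: [1.0, 0.0, 0.001, -0.001]
force: [-2.0, -1.7, 10.4]
opening: 0.676
finger_force: 63.9
```

{"api": "send_rows", "payload": {"steps": [{"tx": 0, "ty": 0, "tz": -1, "wx": 0, "wy": 0, "wz": 0}, {"tx": 0, "ty": 0, "tz": -4, "wx": 0, "wy": 0, "wz": 0}, {"tx": 0, "ty": 0, "tz": -8, "wx": 0, "wy": 0, "wz": 0}, {"tx": 0, "ty": 0, "tz": -12, "wx": 0, "wy": 0, "wz": 0}, {"tx": 0.5, "ty": 2, "tz": -16, "wx": 0, "wy": 0, "wz": 0}, {"tx": 2, "ty": 5, "tz": -18, "wx": 0, "wy": 0, "wz": 0}, {"tx": 3.6, "ty": 9, "tz": -18, "wx": 0, "wy": 0, "wz": 0}, {"tx": 5.2, "ty": 13, "tz": -18, "wx": 0, "wy": 0, "wz": 0}, {"tx": 6.8, "ty": 17, "tz": -18, "wx": 0, "wy": 0, "wz": 0}, {"tx": 8.4, "ty": 21, "tz": -18, "wx": 0, "wy": 0, "wz": 0}]}}

```text
clock: 11.85
ee_pos: [0.5089, 0.033, 0.1965]
eef_rot: [1.0, 0.0, 0.001, -0.0]
force: [0.4, 0.8, -1.3]
opening: 0.673
finger_force: 64.6
```

{"api": "send_rows", "payload": {"steps": [{"tx": 1.6, "ty": 4, "tz": 0, "wx": 0, "wy": 0, "wz": 0}, {"tx": 3.2, "ty": 8, "tz": 0, "wx": 0, "wy": 0, "wz": 0}, {"tx": 4.8, "ty": 12, "tz": 0, "wx": 0, "wy": 0, "wz": 0}, {"tx": 6.4, "ty": 16, "tz": 0, "wx": 0, "wy": 0, "wz": 0}, {"tx": 8, "ty": 20, "tz": 0, "wx": 0, "wy": 0, "wz": 0}, {"tx": 9.6, "ty": 24, "tz": 0, "wx": 0, "wy": 0, "wz": 0}, {"tx": 11.2, "ty": 28, "tz": 0, "wx": 0, "wy": 0, "wz": 0}, {"tx": 12.8, "ty": 31.5, "tz": 0, "wx": 0, "wy": 0, "wz": 0}, {"tx": 13.25, "ty": 32.7, "tz": 0, "wx": 0, "wy": 0, "wz": 0}, {"tx": 13.25, "ty": 32.7, "tz": 0, "wx": 0, "wy": 0, "wz": 0}]}}

```text
clock: 12.85
ee_pos: [0.6411, -0.2936, 0.1953]
eef_rot: [1.0, -0.001, -0.0, -0.0]
force: [1.4, 0.6, -0.7]
opening: 0.672
finger_force: 64.7
```

{"api": "send_rows", "payload": {"steps": [{"tx": 0.05, "ty": -0.1, "tz": 4, "wx": 0, "wy": 0, "wz": 0}, {"tx": 0.05, "ty": -0.1, "tz": 8, "wx": 0, "wy": 0, "wz": 0}, {"tx": 0.05, "ty": -0.1, "tz": 10.5, "wx": 0, "wy": 0, "wz": 0}, {"tx": 0.05, "ty": -0.1, "tz": 12, "wx": 0, "wy": 0, "wz": 0}, {"tx": 0.05, "ty": -0.1, "tz": 12.7, "wx": 0, "wy": 0, "wz": 0}, {"tx": 0.05, "ty": -0.1, "tz": 13.1, "wx": 0, "wy": 0, "wz": 0}, {"tx": 0.05, "ty": -0.1, "tz": 13.4, "wx": 0, "wy": 0, "wz": 0}, {"tx": 0.05, "ty": -0.1, "tz": 13.6, "wx": 0, "wy": 0, "wz": 0}, {"tx": 0.05, "ty": -0.1, "tz": 13.7, "wx": 0, "wy": 0, "wz": 0}, {"tx": 0.05, "ty": -0.1, "tz": 13.7, "wx": 0, "wy": 0, "wz": 0}]}}

```text
clock: 13.85
ee_pos: [0.6417, -0.2913, 0.0586]
eef_rot: [1.0, -0.0, 0.0, 0.0]
force: [-0.1, -0.2, -2.0]
opening: 0.675
finger_force: 64.7
```

{"api": "send_rows", "payload": {"steps": [{"tx": 0, "ty": 0, "tz": 0.1, "wx": 0, "wy": 0, "wz": 0}, {"tx": 0, "ty": 0, "tz": 0.18, "wx": 0, "wy": 0, "wz": 0}, {"tx": 0, "ty": 0, "tz": 0.18, "wx": 0, "wy": 0, "wz": 0}]}}

```text
clock: 14.15
ee_pos: [0.6418, -0.2914, 0.0573]
eef_rot: [1.0, -0.0, 0.0, 0.0]
force: [-1.9, 1.3, 3.9]
opening: 0.673
finger_force: 65.3
```

{"api": "send_rows", "payload": {"steps": [{"tx": 0, "ty": 0, "tz": 0, "wx": 0, "wy": 0, "wz": 0}, {"tx": 0, "ty": 0, "tz": 0, "wx": 0, "wy": 0, "wz": 0}, {"tx": 0, "ty": 0, "tz": 0, "wx": 0, "wy": 0, "wz": 0}, {"tx": 0, "ty": 0, "tz": 0, "wx": 0, "wy": 0, "wz": 0}, {"tx": 0, "ty": 0, "tz": 0, "wx": 0, "wy": 0, "wz": 0}, {"tx": 0, "ty": 0, "tz": -2, "wx": 0, "wy": 0, "wz": 0}, {"tx": 0, "ty": 0, "tz": -5, "wx": 0, "wy": 0, "wz": 0}, {"tx": 0, "ty": 0, "tz": -9, "wx": 0, "wy": 0, "wz": 0}, {"tx": 0, "ty": 0, "tz": -13, "wx": 0, "wy": 0, "wz": 0}, {"tx": 0, "ty": 0, "tz": -15, "wx": 0, "wy": 0, "wz": 0}], "gripper": 8.54}}

```text
clock: 15.15
ee_pos: [0.6422, -0.2915, 0.2109]
eef_rot: [1.0, 0.0, 0.002, 0.001]
force: [0.5, 0.2, 0.4]
opening: 1.001
finger_force: 0.0
```

{"api": "send_rows", "payload": {"steps": [{"tx": -4, "ty": -0.5, "tz": 0, "wx": 0, "wy": 0, "wz": 0}, {"tx": -8, "ty": -1, "tz": 0, "wx": 0, "wy": 0, "wz": 0}, {"tx": -12, "ty": -1.5, "tz": 0, "wx": 0, "wy": 0, "wz": 0}, {"tx": -16, "ty": -2, "tz": 0, "wx": 0, "wy": 0, "wz": 0}, {"tx": -20, "ty": -2.5, "tz": 0, "wx": 0, "wy": 0, "wz": 0}, {"tx": -21.6, "ty": -2.65, "tz": 2, "wx": 0, "wy": 0, "wz": 0}, {"tx": -21.6, "ty": -2.65, "tz": 6, "wx": 0, "wy": 0, "wz": 0}, {"tx": -21.6, "ty": -2.65, "tz": 9, "wx": 0, "wy": 0, "wz": 0}, {"tx": -21.6, "ty": -2.65, "tz": 9, "wx": 0, "wy": 0, "wz": 0}, {"tx": -21.6, "ty": -2.65, "tz": 9, "wx": 0, "wy": 0, "wz": 0}]}}

```text
clock: 16.15
ee_pos: [0.4258, -0.2648, 0.1174]
eef_rot: [1.0, -0.0, -0.0, -0.0]
force: [0.5, -0.7, 0.8]
opening: 1.002
finger_force: 0.0
```

```bash
python3 - <<'E'
from h import *
s=ctrl.state(); print(s["ee_pos"])
d=eyes.get_image("top"); e=eyes.get_image("side"); T=[]
for im,p in((d,[.6415,-.2915,.05]),(e,[.6415,-.2915,.05]),(e,[.4255,-.265,.05])):
    u,v=map(int,proj(im,p)); v=min(v,343);print(u,v); T.append(cv2.resize(im["frame"][v-40:v+40,u-40:u+40,::-1],(260,260)))
cv2.imwrite("pics/p5.png",np.hstack(T))
E
```

```text
[ 0.42575656 -0.26481914  0.11740794]
364 141
343 297
223 285
```

View pics/p5.png

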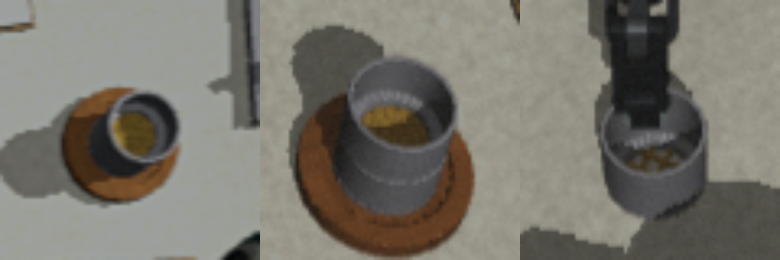

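{"api": "send_rows", "payload": {"steps": [{"tx": 0.05, "ty": 0, "tz": 3, "wx": 0, "wy": 0, "wz": 0}, {"tx": 0.05, "ty": 0, "tz": 6, "wx": 0, "wy": 0, "wz": 0}, {"tx": 0.05, "ty": 0, "tz": 8.3, "wx": 0, "wy": 0, "wz": 0}, {"tx": 0.05, "ty": 0, "tz": 9.4, "wx": 0, "wy": 0, "wz": 0}, {"tx": 0.05, "ty": 0, "tz": 9.7, "wx": 0, "wy": 0, "wz": 0}, {"tx": 0.05, "ty": 0, "tz": 9.7, "wx": 0, "wy": 0, "wz": 0}]}}

```text
clock: 16.85
ee_pos: [0.4267, -0.2651, 0.0206]
eef_rot: [1.0, 0.0, 0.0, 0.0]
force: [0.3, -0.6, 0.7]
opening: 0.998
finger_force: 0.0
```

{"api": "send_rows", "payload": {"steps": [{"tx": 0, "ty": 0, "tz": 0, "wx": 0, "wy": 0, "wz": 0}, {"tx": 0, "ty": 0, "tz": 0, "wx": 0, "wy": 0, "wz": 0}, {"tx": 0, "ty": 0, "tz": 0, "wx": 0, "wy": 0, "wz": 0}, {"tx": 0, "ty": 0, "tz": 0, "wx": 0, "wy": 0, "wz": 0}, {"tx": 0, "ty": 0, "tz": 0, "wx": 0, "wy": 0, "wz": 0}, {"tx": 0, "ty": 0, "tz": 0, "wx": 0, "wy": 0, "wz": 0}, {"tx": 0, "ty": 0, "tz": 0, "wx": 0, "wy": 0, "wz": 0}, {"tx": 0, "ty": 0, "tz": 0, "wx": 0, "wy": 0, "wz": 0}], "gripper": 5}}

```text
clock: 17.65
ee_pos: [0.4269, -0.2652, 0.0213]
eef_rot: [1.0, -0.0, 0.001, 0.001]
force: [-1.6, 1.9, 10.4]
opening: 0.682
finger_force: 64.5
```

{"api": "send_rows", "payload": {"steps": [{"tx": 0, "ty": 0, "tz": -1, "wx": 0, "wy": 0, "wz": 0}, {"tx": 0, "ty": 0, "tz": -4, "wx": 0, "wy": 0, "wz": 0}, {"tx": 0, "ty": 0, "tz": -8, "wx": 0, "wy": 0, "wz": 0}, {"tx": 0, "ty": 0, "tz": -12, "wx": 0, "wy": 0, "wz": 0}, {"tx": 1, "ty": 0, "tz": -16, "wx": 0, "wy": 0, "wz": 0}, {"tx": 4, "ty": 0.5, "tz": -18, "wx": 0, "wy": 0, "wz": 0}, {"tx": 8, "ty": 1, "tz": -18, "wx": 0, "wy": 0, "wz": 0}, {"tx": 12, "ty": 1.5, "tz": -18, "wx": 0, "wy": 0, "wz": 0}, {"tx": 16, "ty": 2, "tz": -18, "wx": 0, "wy": 0, "wz": 0}, {"tx": 19, "ty": 2.4, "tz": -18, "wx": 0, "wy": 0, "wz": 0}]}}

```text
clock: 18.65
ee_pos: [0.618, -0.2887, 0.1999]
eef_rot: [1.0, 0.0, 0.0, -0.0]
force: [-0.6, -0.3, -1.9]
opening: 0.689
finger_force: 65.0
```

{"api": "send_rows", "payload": {"steps": [{"tx": 2, "ty": 0.2, "tz": 0, "wx": 0, "wy": 0, "wz": 0}, {"tx": 2.5, "ty": 0.2, "tz": 0, "wx": 0, "wy": 0, "wz": 0}, {"tx": 2.5, "ty": 0.2, "tz": 2, "wx": 0, "wy": 0, "wz": 0}, {"tx": 2.5, "ty": 0.2, "tz": 5, "wx": 0, "wy": 0, "wz": 0}, {"tx": 2.5, "ty": 0.2, "tz": 7, "wx": 0, "wy": 0, "wz": 0}, {"tx": 2.5, "ty": 0.2, "tz": 8.5, "wx": 0, "wy": 0, "wz": 0}, {"tx": 2.5, "ty": 0.2, "tz": 9, "wx": 0, "wy": 0, "wz": 0}, {"tx": 2.5, "ty": 0.2, "tz": 9, "wx": 0, "wy": 0, "wz": 0}, {"tx": 2.5, "ty": 0.2, "tz": 9, "wx": 0, "wy": 0, "wz": 0}]}}

```text
clock: 19.55
ee_pos: [0.6414, -0.291, 0.1109]
eef_rot: [1.0, -0.0, 0.001, 0.0]
force: [-0.5, -0.2, -2.4]
opening: 0.688
finger_force: 65.0
```

{"api": "send_rows", "payload": {"steps": [{"tx": 0, "ty": 0, "tz": 0.6, "wx": 0, "wy": 0, "wz": 0}, {"tx": 0, "ty": 0, "tz": 1, "wx": 0, "wy": 0, "wz": 0}, {"tx": 0, "ty": 0, "tz": 1.3, "wx": 0, "wy": 0, "wz": 0}, {"tx": 0, "ty": 0, "tz": 1.5, "wx": 0, "wy": 0, "wz": 0}, {"tx": 0, "ty": 0, "tz": 1.65, "wx": 0, "wy": 0, "wz": 0}, {"tx": 0, "ty": 0, "tz": 1.75, "wx": 0, "wy": 0, "wz": 0}, {"tx": 0, "ty": 0, "tz": 1.75, "wx": 0, "wy": 0, "wz": 0}]}}

```text
clock: 20.25
ee_pos: [0.6414, -0.2909, 0.0934]
eef_rot: [1.0, -0.0, 0.001, 0.0]
force: [-3.3, 1.6, 7.4]
opening: 0.686
finger_force: 66.0
```

{"api": "send_rows", "payload": {"steps": [{"tx": 0, "ty": 0, "tz": 0, "wx": 0, "wy": 0, "wz": 0}, {"tx": 0, "ty": 0, "tz": 0, "wx": 0, "wy": 0, "wz": 0}, {"tx": 0, "ty": 0, "tz": 0, "wx": 0, "wy": 0, "wz": 0}, {"tx": 0, "ty": 0, "tz": 0, "wx": 0, "wy": 0, "wz": 0}, {"tx": 0, "ty": 0, "tz": 0, "wx": 0, "wy": 0, "wz": 0}, {"tx": 0, "ty": 0, "tz": -2, "wx": 0, "wy": 0, "wz": 0}, {"tx": 0, "ty": 0, "tz": -5, "wx": 0, "wy": 0, "wz": 0}, {"tx": 0, "ty": 0, "tz": -9, "wx": 0, "wy": 0, "wz": 0}, {"tx": 0, "ty": 0, "tz": -13, "wx": 0, "wy": 0, "wz": 0}, {"tx": 0, "ty": 0, "tz": -14, "wx": 0, "wy": 0, "wz": 0}], "gripper": 8.54}}

```text
clock: 21.25
ee_pos: [0.642, -0.2912, 0.2376]
eef_rot: [1.0, -0.0, 0.003, 0.001]
force: [-0.4, -0.7, -0.3]
opening: 1.003
finger_force: 0.0
```

{"api": "send_rows", "payload": {"steps": [{"tx": 0, "ty": -4, "tz": 0, "wx": 0, "wy": 0, "wz": 0}, {"tx": 0, "ty": -8, "tz": 0, "wx": 0, "wy": 0, "wz": 0}, {"tx": 0, "ty": -12, "tz": 0, "wx": 0, "wy": 0, "wz": 0}, {"tx": 0, "ty": -16, "tz": 0, "wx": 0, "wy": 0, "wz": 0}, {"tx": 0, "ty": -20, "tz": 0, "wx": 0, "wy": 0, "wz": 0}, {"tx": 0, "ty": -24, "tz": 0, "wx": 0, "wy": 0, "wz": 0}, {"tx": 0, "ty": -28, "tz": 0, "wx": 0, "wy": 0, "wz": 0}, {"tx": 0, "ty": -32, "tz": 0, "wx": 0, "wy": 0, "wz": 0}, {"tx": 0, "ty": -36, "tz": 0, "wx": 0, "wy": 0, "wz": 0}, {"tx": 0, "ty": -38, "tz": 0, "wx": 0, "wy": 0, "wz": 0}], "gripper": 5}}

```text
clock: 22.25
ee_pos: [0.6407, 0.0921, 0.2316]
eef_rot: [1.0, 0.001, -0.0, -0.0]
force: [0.0, -0.4, -0.0]
opening: 0.585
finger_force: 0.0
```

```bash
python3 - <<'E'
from h import *
s=ctrl.state(); print(s["ee_pos"])
d=eyes.get_image("top"); e=eyes.get_image("side"); T=[]
for im,p in((d,[.6415,-.2915,.09]),(e,[.6415,-.2915,.09]),(e,[.6245,.258,.02])):
    u,v=map(int,proj(im,p)); v=min(v,343); T.append(cv2.resize(im["frame"][v-40:v+40,u-40:u+40,::-1],(260,260)))
# lid knob (black) in side/top view
for im in(d,e):
    u,v=map(int,proj(im,[.6245,.258,.024])); w=14
    c=im["frame"][v-w:v+w,u-w:u+w].max(2); m=np.uint8(c<60); n,l,st,ce=cv2.connectedComponentsWithStats(m); i=1+np.argmax(st[1:,4]); q=ce[i]+[u-w,v-w]
    print(st[i],q,ray(im,*q,.024))
cv2.imwrite("pics/p6.png",np.hstack(T))
E
```

```text
[0.64074448 0.09212738 0.23160708]
[ 21   0   7  28 146] [171.63013699 150.        ] [0.63184923 0.23091076]
[ 8  8 10 12 84] [303.51190476 120.61904762] [0.62309914 0.2602285 ]
```

View pics/p6.png

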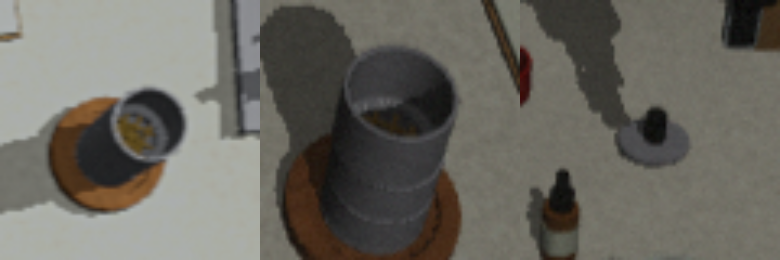

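{"api": "send_rows", "payload": {"steps": [{"tx": -0.5, "ty": -4, "tz": 0, "wx": 0, "wy": 0, "wz": 0}, {"tx": -1, "ty": -8, "tz": 0, "wx": 0, "wy": 0, "wz": 0}, {"tx": -1.5, "ty": -12, "tz": 2, "wx": 0, "wy": 0, "wz": 0}, {"tx": -1.7, "ty": -15.5, "tz": 6, "wx": 0, "wy": 0, "wz": 0}, {"tx": -1.7, "ty": -16.6, "tz": 10, "wx": 0, "wy": 0, "wz": 0}, {"tx": -1.7, "ty": -16.6, "tz": 14, "wx": 0, "wy": 0, "wz": 0}, {"tx": -1.7, "ty": -16.6, "tz": 16, "wx": 0, "wy": 0, "wz": 0}, {"tx": -1.7, "ty": -16.6, "tz": 16, "wx": 0, "wy": 0, "wz": 0}, {"tx": -1.7, "ty": -16.6, "tz": 16, "wx": 0, "wy": 0, "wz": 0}]}}

```text
clock: 23.25
ee_pos: [0.6246, 0.2547, 0.0727]
eef_rot: [1.0, -0.0, 0.0, -0.0]
force: [-0.5, -0.3, 0.1]
opening: 0.587
finger_force: 0.0
```

{"api": "send_rows", "payload": {"steps": [{"tx": -0.05, "ty": -0.35, "tz": 1, "wx": 0, "wy": 0, "wz": 0}, {"tx": -0.05, "ty": -0.35, "tz": 3, "wx": 0, "wy": 0, "wz": 0}, {"tx": -0.05, "ty": -0.35, "tz": 4.5, "wx": 0, "wy": 0, "wz": 0}, {"tx": -0.05, "ty": -0.35, "tz": 5.4, "wx": 0, "wy": 0, "wz": 0}, {"tx": -0.05, "ty": -0.35, "tz": 5.8, "wx": 0, "wy": 0, "wz": 0}, {"tx": -0.05, "ty": -0.35, "tz": 5.8, "wx": 0, "wy": 0, "wz": 0}]}}

```text
clock: 23.85
ee_pos: [0.6236, 0.2587, 0.0138]
eef_rot: [1.0, -0.0, -0.0, 0.0]
force: [-0.3, -0.5, 0.0]
opening: 0.584
finger_force: 0.0
```

{"api": "send_rows", "payload": {"steps": [{"tx": 0, "ty": 0, "tz": 0, "wx": 0, "wy": 0, "wz": 0}, {"tx": 0, "ty": 0, "tz": 0, "wx": 0, "wy": 0, "wz": 0}, {"tx": 0, "ty": 0, "tz": 0, "wx": 0, "wy": 0, "wz": 0}, {"tx": 0, "ty": 0, "tz": 0, "wx": 0, "wy": 0, "wz": 0}, {"tx": 0, "ty": 0, "tz": 0, "wx": 0, "wy": 0, "wz": 0}, {"tx": 0, "ty": 0, "tz": 0, "wx": 0, "wy": 0, "wz": 0}, {"tx": 0, "ty": 0, "tz": 0, "wx": 0, "wy": 0, "wz": 0}, {"tx": 0, "ty": 0, "tz": 0, "wx": 0, "wy": 0, "wz": 0}, {"tx": 0, "ty": 0, "tz": 0, "wx": 0, "wy": 0, "wz": 0}, {"tx": 0, "ty": 0, "tz": 0, "wx": 0, "wy": 0, "wz": 0}], "gripper": 1}}

```text
clock: 24.85
ee_pos: [0.6241, 0.2589, 0.015]
eef_rot: [1.0, -0.0, 0.001, -0.0]
force: [-0.5, -0.7, 6.2]
opening: 0.186
finger_force: 58.5
```

{"api": "send_rows", "payload": {"steps": [{"tx": 0, "ty": 0, "tz": -1, "wx": 0, "wy": 0, "wz": 0}, {"tx": 0, "ty": 0, "tz": -4, "wx": 0, "wy": 0, "wz": 0}, {"tx": 0, "ty": 0, "tz": -8, "wx": 0, "wy": 0, "wz": 0}, {"tx": 0, "ty": 0, "tz": -12, "wx": 0, "wy": 0, "wz": 0}, {"tx": 0, "ty": 2, "tz": -16, "wx": 0, "wy": 0, "wz": 0}, {"tx": 0, "ty": 5, "tz": -19, "wx": 0, "wy": 0, "wz": 0}, {"tx": 0.3, "ty": 9, "tz": -21, "wx": 0, "wy": 0, "wz": 0}, {"tx": 0.5, "ty": 13, "tz": -22, "wx": 0, "wy": 0, "wz": 0}, {"tx": 0.5, "ty": 17, "tz": -22, "wx": 0, "wy": 0, "wz": 0}, {"tx": 0.5, "ty": 21, "tz": -22, "wx": 0, "wy": 0, "wz": 0}]}}

```text
clock: 25.85
ee_pos: [0.6283, 0.0472, 0.2351]
eef_rot: [1.0, 0.0, 0.0, -0.0]
force: [0.3, -0.1, -1.9]
opening: 0.188
finger_force: 58.6
```

{"api": "send_rows", "payload": {"steps": [{"tx": 0.1, "ty": 4, "tz": 0, "wx": 0, "wy": 0, "wz": 0}, {"tx": 0.2, "ty": 8, "tz": 0, "wx": 0, "wy": 0, "wz": 0}, {"tx": 0.4, "ty": 12, "tz": 0, "wx": 0, "wy": 0, "wz": 0}, {"tx": 0.6, "ty": 16, "tz": 0, "wx": 0, "wy": 0, "wz": 0}, {"tx": 0.8, "ty": 20, "tz": 0, "wx": 0, "wy": 0, "wz": 0}, {"tx": 1, "ty": 24, "tz": 0, "wx": 0, "wy": 0, "wz": 0}, {"tx": 1.15, "ty": 28, "tz": 0, "wx": 0, "wy": 0, "wz": 0}, {"tx": 1.15, "ty": 31.5, "tz": 0, "wx": 0, "wy": 0, "wz": 0}, {"tx": 1.15, "ty": 33.5, "tz": 0, "wx": 0, "wy": 0, "wz": 0}, {"tx": 1.15, "ty": 34, "tz": 0, "wx": 0, "wy": 0, "wz": 0}]}}

```text
clock: 26.85
ee_pos: [0.6397, -0.2929, 0.234]
eef_rot: [1.0, -0.001, -0.0, -0.0]
force: [0.5, 0.5, -0.7]
opening: 0.188
finger_force: 58.7
```

{"api": "send_rows", "payload": {"steps": [{"tx": 0, "ty": 0, "tz": 1, "wx": 0, "wy": 0, "wz": 0}, {"tx": 0, "ty": 0, "tz": 4, "wx": 0, "wy": 0, "wz": 0}, {"tx": 0, "ty": 0, "tz": 6, "wx": 0, "wy": 0, "wz": 0}, {"tx": 0, "ty": 0, "tz": 7, "wx": 0, "wy": 0, "wz": 0}, {"tx": 0, "ty": 0, "tz": 7, "wx": 0, "wy": 0, "wz": 0}, {"tx": 0, "ty": 0, "tz": 7, "wx": 0, "wy": 0, "wz": 0}]}}

```text
clock: 27.45
ee_pos: [0.6405, -0.2907, 0.165]
eef_rot: [1.0, 0.0, 0.0, 0.0]
force: [-0.3, -0.2, -0.1]
opening: 0.189
finger_force: 58.7
```

```bash
python3 - <<'E'
from h import *
print(ctrl.state()["ee_pos"])
e=eyes.get_image("side"); u,v=map(int,proj(e,[.641,-.2915,.11]))
cv2.imwrite("pics/p7.png",cv2.resize(e["frame"][v-60:v+60,u-60:u+60,::-1],(480,480)))
E
```

```text
[ 0.64047449 -0.29066815  0.16500038]
```

View pics/p7.png

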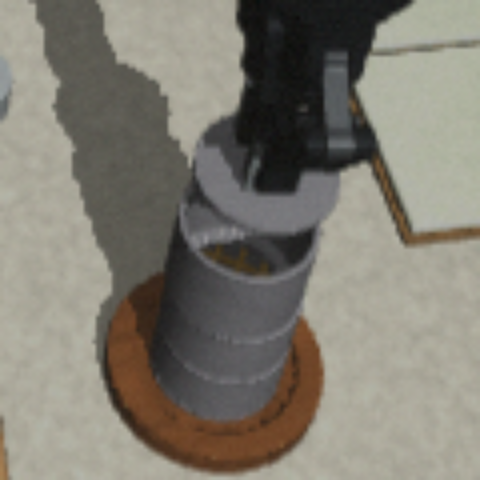

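{"api": "send_rows", "payload": {"steps": [{"tx": 0, "ty": 0, "tz": 1, "wx": 0, "wy": 0, "wz": 0}, {"tx": 0, "ty": 0, "tz": 1.8, "wx": 0, "wy": 0, "wz": 0}, {"tx": 0, "ty": 0, "tz": 2.4, "wx": 0, "wy": 0, "wz": 0}, {"tx": 0, "ty": 0, "tz": 2.8, "wx": 0, "wy": 0, "wz": 0}, {"tx": 0, "ty": 0, "tz": 3, "wx": 0, "wy": 0, "wz": 0}, {"tx": 0, "ty": 0, "tz": 3.15, "wx": 0, "wy": 0, "wz": 0}, {"tx": 0, "ty": 0, "tz": 3.2, "wx": 0, "wy": 0, "wz": 0}, {"tx": 0, "ty": 0, "tz": 3.2, "wx": 0, "wy": 0, "wz": 0}]}}

```text
clock: 28.3
ee_pos: [0.6403, -0.2913, 0.133]
eef_rot: [1.0, -0.0, 0.0, 0.0]
force: [-2.6, 1.1, 4.1]
opening: 0.183
finger_force: 59.0
```

{"api": "send_rows", "payload": {"steps": [{"tx": 0, "ty": 0, "tz": 0, "wx": 0, "wy": 0, "wz": 0}, {"tx": 0, "ty": 0, "tz": 0, "wx": 0, "wy": 0, "wz": 0}, {"tx": 0, "ty": 0, "tz": 0, "wx": 0, "wy": 0, "wz": 0}, {"tx": 0, "ty": 0, "tz": 0, "wx": 0, "wy": 0, "wz": 0}, {"tx": 0, "ty": 0, "tz": 0, "wx": 0, "wy": 0, "wz": 0}, {"tx": 0, "ty": 0, "tz": -2, "wx": 0, "wy": 0, "wz": 0}, {"tx": 0, "ty": 0, "tz": -5, "wx": 0, "wy": 0, "wz": 0}, {"tx": 0, "ty": 0, "tz": -9, "wx": 0, "wy": 0, "wz": 0}, {"tx": 0, "ty": 0, "tz": -12, "wx": 0, "wy": 0, "wz": 0}, {"tx": 0, "ty": 0, "tz": -13, "wx": 0, "wy": 0, "wz": 0}], "gripper": 5}}

```text
clock: 29.3
ee_pos: [0.6407, -0.2915, 0.2662]
eef_rot: [1.0, -0.0, 0.002, 0.001]
force: [0.5, 0.7, 0.3]
opening: 0.583
finger_force: 0.0
```

{"api": "send_rows", "payload": {"steps": [{"tx": -3, "ty": -3, "tz": 0, "wx": 0, "wy": 0, "wz": 0}, {"tx": -6, "ty": -6, "tz": 0, "wx": 0, "wy": 0, "wz": 0}, {"tx": -9, "ty": -9, "tz": 0, "wx": 0, "wy": 0, "wz": 0}, {"tx": -12, "ty": -12, "tz": 0, "wx": 0, "wy": 0, "wz": 0}, {"tx": -15, "ty": -15, "tz": 0, "wx": 0, "wy": 0, "wz": 0}, {"tx": -18, "ty": -18, "tz": 0, "wx": 0, "wy": 0, "wz": 0}, {"tx": -18, "ty": -21, "tz": 0, "wx": 0, "wy": 0, "wz": 0}, {"tx": -18, "ty": -24, "tz": 0, "wx": 0, "wy": 0, "wz": 0}, {"tx": -18, "ty": -26, "tz": 0, "wx": 0, "wy": 0, "wz": 0}, {"tx": -18, "ty": -26, "tz": 0, "wx": 0, "wy": 0, "wz": 0}]}}

```text
clock: 30.3
ee_pos: [0.4599, -0.0294, 0.2614]
eef_rot: [1.0, 0.001, -0.0, -0.0]
force: [-0.4, -1.6, -1.1]
opening: 0.584
finger_force: 0.0
```

```bash
python3 - <<'E'
from h import *
e=eyes.get_image("side"); d=eyes.get_image("top")
cv2.imwrite("pics/p8.png",np.hstack([cv2.resize(e["frame"][90:350,200:400,::-1],(430,560)),cv2.resize(d["frame"][110:210,320:400,::-1],(350,560))]))
E
```

```text
(no output)
```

View pics/p8.png

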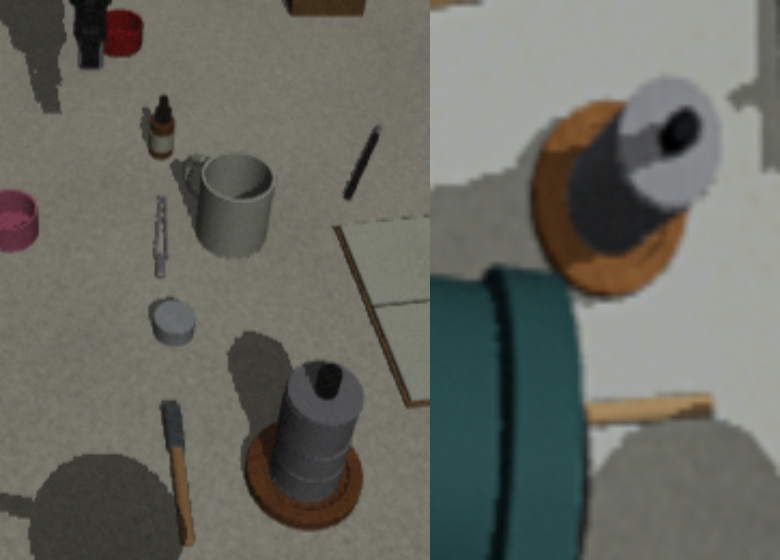

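The picture shows the whole stack upright on the stand (around column 320 in the left panel), with the lid seated. The mug, bottle and tin stand where they were.

```bash
python3 -c "
from rig import workorder
print(workorder.finish_job())"
```

```text
the job is handed in; nothing more can be done
None
```

The sieve set is back together on the stand (pan, fine sieve, coarse sieve, lid), all let go and handed in after about 30 s of robot time; the last pictures show it upright and closed, with the mug, bottle and tin where they were.

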